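# Make up two keyboard repair kits

## Task

Make up the two keyboard repair kits in the plywood trays. The longer tray, with three recesses, gets the white key, the round tin in its square recess and the smaller white box in its oblong one; the shorter tray, with two recesses, gets the black key and the nozzle bottle. Everything must end right way up and sitting fully down in its own recess, and the bigger white box and the roll of tape stay where they are.

Things in the scene. Friction and masses are not known exactly. Their poses are not given: they have to be found in the camera images.
- long_tray: Longer plywood tray, 136 x 204 x 12 mm, three recesses. Fixed. Origin: centre of underside; x away from the robot and y to its left (yaw within 0.18 rad), z up. Top at 12 mm; recesses 5 mm deep (floor 7 mm), open above, straight walls, felt floor. Recesses (centre x, y; size x, y; mm): key (-36, 0), 40 x 172; square, for the tin (30, 58), 56 x 56; oblong, for the small box (30, -45), 56 x 72.
- short_tray: Shorter plywood tray, 136 x 150 x 12 mm, two recesses. Fixed. Origin: centre of underside; x away from the robot and y to its left (yaw within 0.18 rad), z up. Top at 12 mm; recesses 5 mm deep (floor 7 mm), open above, straight walls, felt floor. Recesses (centre x, y; size x, y; mm): key (-44, 0), 28 x 124; square, for the bottle (36, 30), 48 x 48.
- white_key: Loose white keyboard key, the longer one: a bar 154 x 22 x 14 mm (x, y, z) lying along its x; about 25 g. Origin: centre of underside, z up. The last 16 mm at +x is a thinner stub. Grip across its width at the middle; lies along the tray's y, either way round. Hold it more than 5 mm above its underside: the recess has no room for fingers.
- black_key: Loose black keyboard key: a narrow bar 106 x 10 x 16 mm (x, y, z) lying along its x; about 25 g. Origin: centre of underside, z up. The last 16 mm at +x is a thinner stub. Grip across its width at the middle; lies along the tray's y, either way round. Hold it more than 5 mm above its underside: the recess has no room for fingers.
- tin: Loose low round tin, 36 mm diameter, 18 mm high, with a light grey lid (z 11 to 18 mm) that overhangs by 1 mm; about 60 g. Origin: centre of underside, z up. Grip across the diameter. Hold it more than 5 mm above its underside: the recess has no room for fingers.
- nozzle_bottle: Loose plain white bottle with a nozzle, upright, 34 mm across, 104 mm high; about 80 g. Origin: centre of underside, z up. To the touch it is a column 26 mm square (sides along its x and y), 75 mm high; grip across x or y, 40 to 50 mm above its underside.
- small_box: The smaller white card box, loose, closed, 38 x 54 x 28 mm (x, y, z); about 100 g. Origin: centre of underside. Grip across the 38 mm; its long side goes along the tray's y. Hold it more than 5 mm above its underside: the recess has no room for fingers.
- big_box: The bigger white card box, 62 x 72 x 42 mm, right of the trays. Origin: centre of underside. Bystander, in no kit.
- tape_roll: Roll of black tape lying flat, 60 mm diameter, 19 mm high, right of the trays. Origin: centre of underside. Bystander, in no kit.
Things that resemble listed ones, but are neither listed nor needed, are in the scene too. Several things have the shape of the tin; the one meant has the colours described above.

How it is judged (in metres and radians):
At the end, for the whole second after the job is handed in: Each thing in its own recess of its own tray: origin within 12 mm (tin 13, bottle 14) of the recess centre along each tray axis and within 2 mm of its floor, upright to 0.06 rad, at rest; big box and tape within 20 mm of their starts (x of white_key in the frame of long_tray between -0.048 and -0.024 m and y of white_key in the frame of long_tray between -0.012 and 0.012 m and z of each of white_key, tin, small_box in the frame of long_tray below 0.009 m and angle between each of white_key, tin, small_box, black_key, nozzle_bottle's own z axis and vertical below 0.06 rad and linear speed of each of white_key, tin, small_box, black_key, nozzle_bottle below 0.02 m/s and x of tin in the frame of long_tray between 0.017 and 0.043 m and y of tin in the frame of long_tray between 0.045 and 0.071 m and x of small_box in the frame of long_tray between 0.018 and 0.042 m and y of small_box in the frame of long_tray between -0.057 and -0.033 m and x of black_key in the frame of short_tray between -0.056 and -0.032 m and y of black_key in the frame of short_tray between -0.012 and 0.012 m and z of each of black_key, nozzle_bottle in the frame of short_tray below 0.009 m and x of nozzle_bottle in the frame of short_tray between 0.022 and 0.05 m and y of nozzle_bottle in the frame of short_tray between 0.016 and 0.044 m and distance of each of big_box, tape_roll from where it was at the start of the episode below 0.02 m); the robot touches nothing.
It fails at once if the bigger box or the tape roll is moved by more than 20 mm (distance of any of big_box, tape_roll from where it was at the start of the episode above 0.02 m).
It also fails if it takes over 112 s, if anything falls off the work surface, if the arm or the gripper's body presses on something with over 40 N, if the wrist force passes 120 N, or if a joint passes its speed limit or range.

## Robot

A 6-joint arm with a two-finger parallel gripper is mounted at the origin on a cart in front of the work surface, level with it; the furniture and walls round the work are solid. World frame = base frame: x ahead of the robot, y to its left, z up, the work surface at z = 0. Lengths are in mm, angles in rad, forces in N, time in s.
With the tool pointing down it reaches from about 325 to 775 mm from the base axis. Payload 5.5 kg.
Tool frame: the origin (TCP) lies midway between the tips of the shut fingers; the grasp point (between the pads) lies 19 mm behind it (manip.grasp_offset is the distance from the TCP to the grasp point, in mm); z points along the fingers, x is the direction in which the jaws open and shut, and the axes are right-handed (so a half turn about z gives the same grasp; the last joint's range is limited). The gripper opens to 85 mm and grips with 20 to 120 N. Pads are 22 mm wide; open, the fingers measure 114 mm over their backs; the gripper's body (76 mm by 85 mm) begins 54 mm behind the grasp point. The pads swing forward as they close: fully open they stand 13 mm farther back than shut.
Start: joints at [-1.311, 0.091, 1.231, -0, 1.82, -0.057], TCP at [186.916, -570.157, 231.275] pointing down, gripper open.
Joint ranges: [-2.87, 2.87], [-0.86, 2.18], [0.17, 2.46], [-1.51, 4.65], [0.06, 2.69], [-2.65, 2.65]. Speed limits (rad/s): [2.57, 2.57, 3.01, 3.14, 3.14, 3.14].

## Interface

Orientations are given as a unit quaternion [x, y, z, w].
In Python, from station import telemetry, optics, workorder, manip gives the robot as it stands. The module is installed in compiled form; this text tells all that it offers.
- The arm moves only by the shell command python3 -m pendant 'ROWS' [FORCE]. ROWS is JSON, a list of rows, each a list of 5 numbers: the closure in counts, from 0 (fully open) to 255 (shut), then the shift along the tool's x, y, z in m, then the turn about the tool's z in degrees. A call has 1 to 12 rows; each row shifts and turns the commanded pose from where the row before left it, along the tool's axes as they then stand; what a row does not reach is not made up. A row lasts 1/8 s, in which the tool goes at most 62.5 mm and 10.7 degrees, less where a joint would pass 70% of its speed; a pose out of reach is approached as far as the arm can. A call is refused whole if a number of a shift passes 0.0625 or a number of a turn 10.7, either way. A call with a gripper value outside its range is refused whole. The fingers move at their own pace and stop on an object; FORCE is the grip in N (left out, the last holds). Time passes only in rows, so rows that do not move let the fingers close. It gives the time, the measured TCP pose, the force and the opening at its end, in the units of the state.
- telemetry.get_obs(): the state, without advancing time (a new reading comes with each control period).
- optics.snapshot(name): name is "scene" or "top" or "wrist"; returns a dict with "color" (420x560x3 uint8, blue, green, red), "z_map" (420x560 float32, mm along the optical axis (not along the pixel's ray), 0 where there is no reading), "vertical_fov" (degrees; the focal length in pixels is half the picture's height over the tangent of half this angle, whatever the lens; pixels are square), "cx", "cy" (the principal point, pixels), "R" (3x3) and "t" (3): a world point X has camera coordinates R X + t; the wrist camera has in their place "T_tool_cam" (4x4, takes a point from camera to tool coordinates, whose origin is the TCP and whose axes are the tool frame's). Camera axes: x right, y down, z forward; pixel columns grow to the right and rows downward; lengths in mm; the calibration is good to about 2 mm. A picture is of the moment at which its call begins: read the wrist's pose just before it.
- workorder.close_job(): hands the job in, once; it reports no verdict.
The state is a dict: "t": time; "joints": joint angles; "joint_velocities": joint speeds; "joint_torque": joint torques, N m; "tcp_pos": TCP position; "ee_rot": TCP orientation; "ft_force": force on the tool from outside, world axes, zero at the start; "wrist_torque": the same for the moment, N m; "grip_width": opening from 0.0 (shut) to 1.0 (fully open).
Only numpy, scipy, OpenCV 4.12 (cv2) and the standard library are available. Lean on these libraries where they do the work, as an engineer would, in place of code of your own. Each camera call takes 0.05 s, during which the arm holds its last target. There are 200 camera calls.

## Working session

There is one attempt and no reset: what is moved stays moved. The work goes in short steps, Python scripts to look and compute and a shell command to move; the robot and the scene stay as the last step left them, time stands still between calls to the robot, and variables do not carry over. Pictures are saved under pics/ and viewed, about 12 in all and at most 16, crops included, and the job is handed in when it is done.

```bash
mkdir -p pics
python3 - <<'E'
from station import telemetry, optics, manip
import cv2,numpy as np,pickle
o=telemetry.get_obs();print({k:np.round(v,3).tolist() for k,v in o.items()},manip.grasp_offset)
for n in("top","scene"):
    s=optics.snapshot(n);pickle.dump(s,open(n+".pkl","wb"));cv2.imwrite(f"pics/{n}0.png",cv2.resize(s["color"],(800,600),interpolation=cv2.INTER_CUBIC))
    print(n,s["vertical_fov"],s["cx"],s["cy"],np.round(s["R"],3).tolist(),np.round(s["t"],1).tolist())
E
```

```text
{'t': 0.0, 'joints': [-1.311, 0.092, 1.232, -0.0, 1.82, -0.057], 'joint_velocities': [-0.001, 0.001, 0.0, -0.0, 0.001, 0.001], 'joint_torque': [-0.002, -45.873, -41.803, -0.0, 0.012, 0.0], 'tcp_pos': [186.852, -569.864, 230.156], 'ee_rot': [0.81, -0.587, -0.001, -0.001], 'ft_force': [-1.459, -0.517, 0.123], 'wrist_torque': [0.0, -0.014, 0.028], 'grip_width': 0.999} 18.700000000000003
top 50.83258937220466 284.1186175569428 210.8879031516981 [[0.016, -1.0, 0.003], [-0.991, -0.016, -0.13], [0.13, -0.001, -0.991]] [-79.3, 483.6, 955.2]
scene 50.19920519481294 272.04368263809056 208.40932814047122 [[-0.498, -0.867, 0.012], [-0.441, 0.242, -0.864], [0.747, -0.436, -0.503]] [167.2, 251.1, 846.8]
```

View pics/top0.png

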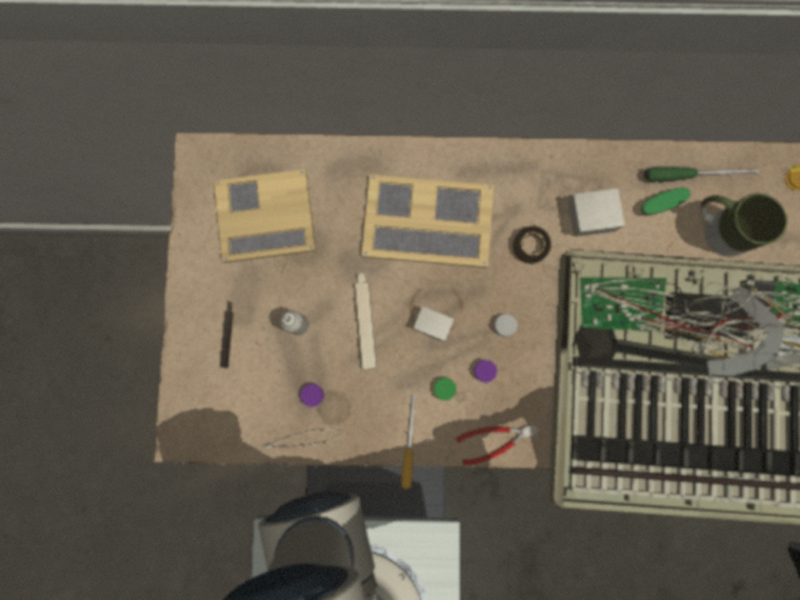

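View pics/scene0.png

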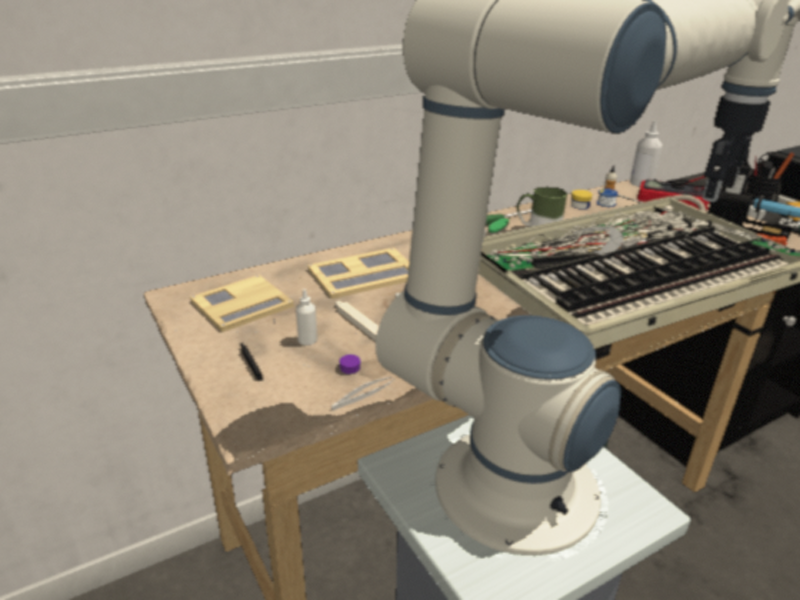

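The top view shows everything at 800x600 px:
- Trays: short tray around (265,215), long tray around (428,220).
- Keys: black key (227,335), white key (365,322).
- Other kit parts: bottle (291,320), small box (434,322), grey tin (506,324).
- Bystanders: tape (532,244), big box (598,210).

The scene view only confirms that the bottle is upright.

```bash
cat > h.py <<'E'
import numpy as np,cv2,pickle
from scipy.spatial.transform import Rotation as Ro
def f(s): return s["color"].shape[0]/2/np.tan(np.radians(s["vertical_fov"])/2)
def ext(s,o=None):
    """cam->world R,c"""
    if "T_tool_cam" in s:
        T=np.array(s["T_tool_cam"]);Rt=Ro.from_quat(o["ee_rot"]).as_matrix()
        return Rt@T[:3,:3],Rt@T[:3,3]+np.array(o["tcp_pos"])
    R=np.array(s["R"]);return R.T,-R.T@np.array(s["t"])
def ray(s,px,z,o=None):
    """pixels -> world at height z"""
    px=np.atleast_2d(px).astype(float);R,c=ext(s,o)
    d=np.c_[(px[:,0]-s["cx"])/f(s),(px[:,1]-s["cy"])/f(s),np.ones(len(px))]@R.T
    return c+d*((z-c[2])/d[:,2])[:,None]
def cloud(s,o=None):
    R,c=ext(s,o);h,w=s["z_map"].shape;u,v=np.meshgrid(np.arange(w),np.arange(h))
    d=np.stack([(u-s["cx"])/f(s),(v-s["cy"])/f(s),np.ones_like(u)],-1)@R.T
    return c+d*s["z_map"][...,None]
E
python3 - <<'E'
from h import *
s=pickle.load(open("top.pkl","rb"));P=cloud(s)
cv2.imwrite("pics/c1.png",cv2.resize(s["color"][110:300,140:398],None,fx=3.1,fy=3.1,interpolation=cv2.INTER_CUBIC))
Z=P[...,2]
sub=Z[90:325,110:390]
print("table z", [np.round(np.median(Z[v-4:v+4,u-4:u+4]),1) for u,v in((140,260),(230,250),(330,260),(240,120))])
m=np.zeros(Z.shape,np.uint8);m[95:300,115:398]=(Z[95:300,115:398]>6)
n,l,st,c=cv2.connectedComponentsWithStats(m)
for i in range(1,n):
    if st[i,4]<15: continue
    q=P[l==i]; top=np.percentile(q[:,2],90)
    r=cv2.minAreaRect(q[q[:,2]>top-6][:,:2].astype(np.float32))
    print(np.round(c[i]),st[i,4],"top%.1f"%top,np.round(r[0],1),np.round(r[1],1),round(r[2],1))
E
```

```text
table z [np.float64(-0.0), np.float64(-0.6), np.float64(0.4), np.float64(-0.9)]
[185. 150.] 3382 top13.4 [510.8 104.7] [430.4 179.7] 25.9
[300. 154.] 4067 top13.2 [523.4 -98.3] [204.  337.3] 86.0
[373. 170.] 401 top19.9 [ 486.2 -176.5] [ 58.4 334.4] 45.4
[393. 244.] 948 top49.3 [ 384.  -260.4] [202.8 327. ] 40.1
[256. 226.] 613 top15.8 [436.6 -12.3] [191.   51.3] 20.7
[158. 235.] 212 top17.3 [375.6  89.3] [306.2  96.2] 65.7
[303. 226.] 411 top29.7 [412.2 -99. ] [ 53.4 125. ] 68.5
[206. 225.] 268 top88.0 [408.1  17.7] [203.1  15. ] 63.7
[354. 227.] 204 top19.5 [ 414.1 -154.9] [ 34.1 203.8] 27.3
[340. 259.] 200 top19.3 [ 377.7 -141.5] [ 33.6 145.2] 3.6
[312. 272.] 208 top19.8 [ 351.3 -110.7] [33.1 81.1] 0.8
[218. 276.] 207 top19.5 [339.5  72.4] [33.  33.9] 0.7
[350. 299.] 16 top9.3 [ 293.3 -221.4] [ 2.3 18.4] 0.6
[371. 299.] 21 top10.3 [ 321.  -174.8] [220.9   9.4] 73.7
```

View pics/c1.png

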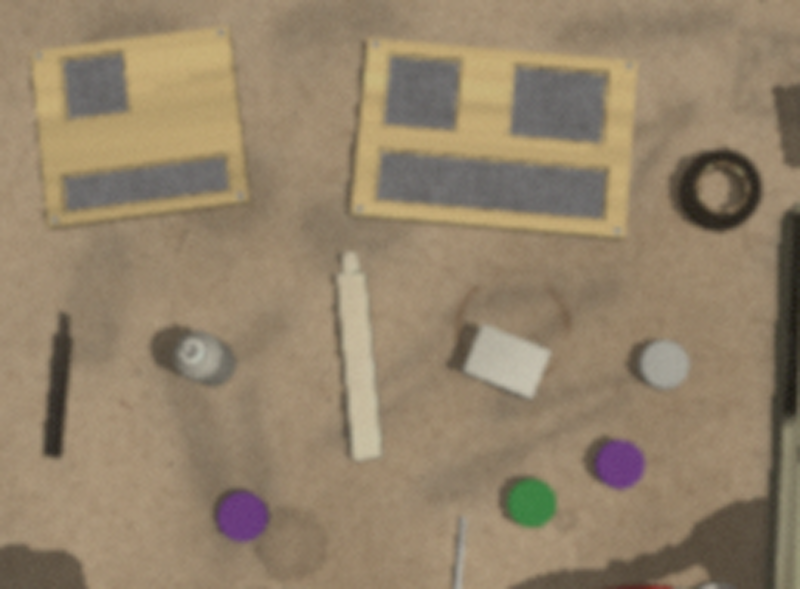

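The crop (x3.1, offset 140,110) gives clear corners:
- **Short tray:** (33,60), (228,28), (246,200), (52,225).
- **Long tray:** (367,40), (637,63), (627,237), (353,214).
- **White key:** stub tip (349,253), butt (366,459).
- **Black key:** stub tip (64,315), butt (53,457).
- **Box corners:** (483,323), (551,350), (531,398), (463,370).
- **Tin:** (664,364). It is the only one with a grey lid.

```bash
cat >> h.py <<'E'
def yawof(o):
    x=Ro.from_quat(o["ee_rot"]).as_matrix()[:,0];return np.degrees(np.arctan2(x[1],x[0]))
def plan(x,y,z,yaw):
    """shift to TCP x,y,z (mm) in tool axes before / after the turn; yaw of jaw axis (deg, mod 180)"""
    from station import telemetry
    o=telemetry.get_obs();c=yawof(o);t=(c-yaw+90)%180-90   # +turn about tool z (down) lowers yaw
    d=np.array([x,y,z])-o["tcp_pos"]
    for n,a in(("now-axes",c),("after-turn",c-t)):
        a=np.radians(a);ex=np.array([np.cos(a),np.sin(a),0]);ey=np.array([np.sin(a),-np.cos(a),0])
        print(n,"dx %.1f dy %.1f dz %.1f"%(d@ex,d@ey,-d[2]),"turn %.1f"%t,end=" | ")
    print("tcp",np.round(o["tcp_pos"],1),"yaw %.1f"%c,"J6 %.2f"%o["joints"][5],"t %.1f"%o["t"],"w %.3f"%o["grip_width"])
E
python3 - <<'E'
from h import *
s=pickle.load(open("top.pkl","rb"))
W=lambda p,z:ray(s,(np.array(p,float)+.5)/3.1-.5+[140,110],z)[:,:2]
for n,p,z,sz in(("short",[(33,60),(228,28),(246,200),(52,225)],12,(136,150)),("long",[(367,40),(637,63),(627,237),(353,214)],12,(136,204)),("box",[(483,323),(551,350),(531,398),(463,370)],28,0)):
    w=W(p,z);e=lambda i,j:w[j]-w[i];yl=-(e(0,1)+e(3,2))  # +y(left)
    xl=(e(3,0)+e(2,1))
    print(n,np.round(w.mean(0),1),"yaw from y %.1f from x %.1f"%(np.degrees(np.arctan2(-yl[0],yl[1])),np.degrees(np.arctan2(xl[1],xl[0]))),"sizes",np.round([np.linalg.norm(xl)/2,np.linalg.norm(yl)/2],1))
for n,p,z in(("white",[(349,253),(366,459)],14),("black",[(64,315),(53,457)],16)):
    w=W(p,z);d=w[0]-w[1];print(n,np.round(w.mean(0),1),"len %.1f ang %.1f"%(np.linalg.norm(d),np.degrees(np.arctan2(d[1],d[0]))))
print("tin",W((664,364),18),"nozzle",W((193,352),104))
# recesses, felt at 7 mm
R=lambda p:np.round(W(p,7).mean(0),1)
print("L key",R([(380,152),(607,168),(607,216),(376,200)]),"sq",R([(388,57),(460,60),(458,130),(386,125)]),"ob",R([(515,66),(607,72),(604,141),(511,133)]))
print("S key",R([(63,178),(228,156),(230,188),(66,210)]),"sq",R([(64,58),(123,52),(128,110),(69,117)]))
from station import telemetry
plan(436.6,-12.3,200,90)
E
```

```text
short [624.  161.1] yaw from y 9.6 from x 8.7 sizes [130.5 146.3]
long [ 620.7 -105.2] yaw from y -4.0 from x -3.2 sizes [133.8 204. ]
box [ 452.3 -114.5] yaw from y -21.2 from x -22.1 sizes [37.3 52.7]
white [455.7  -5.8] len 151.8 ang 6.1
black [429.6 210.5] len 103.4 ang -1.4
tin [[ 452.38014882 -229.17220826]] nozzle [[446.90767379  97.60539809]]
L key [ 586.5 -103.2] sq [655.8 -49.9] ob [ 649.8 -152.8]
S key [582.9 155.1] sq [658.4 196.9]
now-axes dx -452.1 dy -411.0 dz 30.2 turn 18.2 | after-turn dx -557.6 dy -249.8 dz 30.2 turn 18.2 | tcp [ 186.8 -569.9  230.2] yaw -71.8 J6 -0.06 t 0.1 w 1.000
```

```bash
python3 -m pendant '[[0,0,0,0,6],[0,0,0,0,6.1],[0,-0.0532,-0.0327,0,0],[0,-0.0532,-0.0327,0,0],[0,-0.0532,-0.0327,0,0],[0,-0.0532,-0.0327,0,0],[0,-0.0532,-0.0327,0,0],[0,-0.0532,-0.0327,0,0],[0,-0.0532,-0.0327,0,0],[0,-0.0532,-0.0327,0,0],[0,-0.0532,-0.0327,0,0],[0,-0.0532,-0.0327,0,0]]' 40
python3 -m pendant '[[0,0,0,0,0],[0,0,0,0,0]]'
python3 - <<'E'
from h import *
from station import telemetry,optics
plan(455.7,-5.8,200,96.1)
o=telemetry.get_obs();s=optics.snapshot("wrist");pickle.dump((s,o),open("w1.pkl","wb"))
print(s["vertical_fov"],s["cx"],s["cy"],np.round(s["T_tool_cam"],3).tolist())
cv2.imwrite("pics/w1.png",s["color"])
E
```

```text
t: 1.6
tcp_pos: [456.4, -4.6, 231.1]
ee_rot: [0.743, -0.669, 0.0, 0.0]
ft_force: [0.7, -1.1, 0.2]
grip_width: 0.995
t: 1.85
tcp_pos: [455.8, -6.7, 230.8]
ee_rot: [0.744, -0.668, -0.0, 0.001]
ft_force: [-0.0, 0.3, -0.7]
grip_width: 1.0
now-axes dx -0.9 dy -0.0 dz 30.8 turn -0.0 | after-turn dx -0.9 dy -0.0 dz 30.8 turn -0.0 | tcp [455.8  -6.7 230.8] yaw -83.9 J6 1.38 t 1.9 w 1.000
68.59046823564478 279.40924523714517 209.48625548198825 [[1.0, 0.0, -0.002, 0.058], [-0.0, 0.961, 0.277, -69.18], [0.002, -0.277, 0.961, -142.721], [0.0, 0.0, 0.0, 1.0]]
```

View pics/w1.png

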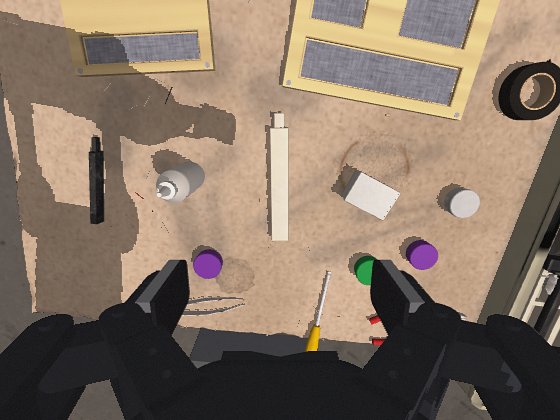

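The wrist view is sharp. White key: stub tip (279,113), butt (280,241). Black key: stub (96,137), butt (97,223). Box top corners: (356,171), (400,190), (383,219), (346,200). Tin lid centre: (463,202).

Run:
```python
from h import *
s,o=pickle.load(open("w1.pkl","rb"))
W=lambda p,z:ray(s,p,z,o)[:,:2]
for n,p,z in(("white",[(278.5,113),(280,241)],14),("black",[(96,137),(97,223)],16)):
    w=W(p,z);d=w[0]-w[1];print(n,np.round(w.mean(0),1),"len %.1f ang %.1f"%(np.linalg.norm(d),np.degrees(np.arctan2(d[1],d[0]))))
w=W([(356,171),(400,190),(383,219),(346,200)],28);print("box",np.round(w,1).tolist(),w.mean(0))
print("tin",W((463,202),18),"nozzle",W((166,190),104))
P=cloud(s,o)
for n,(u,v),r in(("white",(280,180),40),("bottle",(180,180),30),("box",(372,195),20)):
    q=P[v-r:v+r,u-r:u+r].reshape(-1,3);q=q[(q[:,2]>8)&(q[:,2]<130)];print(n,np.percentile(q[:,2],95),np.round(np.median(q,0),1))
cv2.imwrite("pics/w1c.png",cv2.resize(s["color"][90:260,60:300],None,fx=3.3,fy=3.3,interpolation=cv2.INTER_CUBIC))
q=P[140:215,140:215].reshape(-1,3)
for a,b in((15,35),(35,55),(55,72)):
    k=q[(q[:,2]>a)&(q[:,2]<b)];print(a,b,len(k),k.min(0)[:2],k.max(0)[:2])
```

```text
white [456.5  -6. ] len 153.0 ang 6.8
black [432.8 208.1] len 103.9 ang -2.6
box [[479.5, -90.5], [463.2, -144.5], [426.8, -132.1], [444.9, -84.9]] [ 453.5951614  -113.02827231]
tin [[ 455.065186   -226.51343853]] nozzle [[454.44494932  95.57401464]]
white 15.27726561613191 [459.2  -5.9  14.1]
bottle 93.33189783391347 [455.1  94.9  71. ]
box 29.306374505465453 [ 454.1 -112.4   28.1]
15 35 148 [439.04864261  84.61083834] [466.68371109 109.57619034]
35 55 174 [438.59422367  84.62107032] [466.77420176 108.93065131]
55 72 388 [433.56824076  84.85759939] [466.74701027 117.7722769 ]
```

View pics/w1c.png

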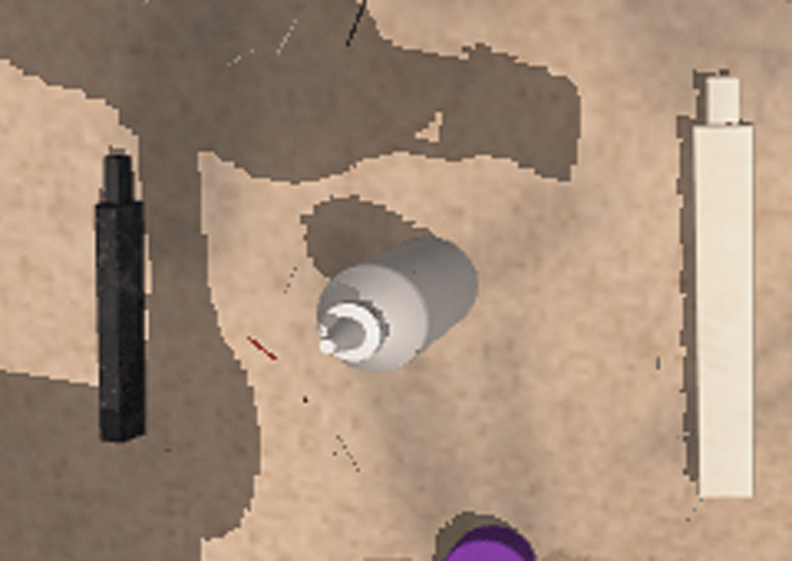

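The crop shows the round bottle upright (shoulder circle at about (373,317) in the crop) and both keys flat. Grasping the white key now.

```bash
python3 -m pendant '[[0,-0.0007,-0.0007,0.055,-0.7],[0,0,0,0.055,0],[0,0,0,0.055,0],[0,0,0,0.045,0],[0,0,0,0.014,0],[0,0,0,0,0],[255,0,0,0,0],[255,0,0,0,0],[255,0,0,0,0],[255,0,0,0,0],[255,0,0,0,0],[255,0,0,0,0]]' 40
python3 - <<'E'
from h import *
plan(456.5,-6,6.5,96.8)
E
```

```text
t: 3.4
tcp_pos: [457.3, -5.8, 8.2]
ee_rot: [0.748, -0.664, 0.001, -0.001]
ft_force: [-0.5, 0.3, 4.7]
grip_width: 0.24
now-axes dx 0.1 dy 0.8 dz 1.7 turn -0.0 | after-turn dx 0.1 dy 0.8 dz 1.7 turn -0.0 | tcp [457.3  -5.8   8.2] yaw -83.2 J6 1.37 t 3.4 w 0.240
```

```bash
python3 -m pendant '[[255,0,0,-0.04,0],[255,0,0,-0.0425,0],[255,0,0,-0.0425,0],[255,0.0372,-0.0385,0,0],[255,0.0372,-0.0385,0,0],[255,0.0372,-0.0385,0,0],[255,0,0,0,-9.95],[255,0,0,0,-9.95],[255,0,0,0,-9.95],[255,0,0,0,-9.95],[255,0,0,0,-9.95],[255,0,0,0,-9.95]]'
python3 -m pendant '[[255,0,0,0,-9.95],[255,0,0,0,-9.95],[255,0,0,0,0],[255,0,0,0,0]]'
python3 - <<'E'
from h import *
from station import telemetry,optics
plan(584.8,-102.9,15,-3.6)
o=telemetry.get_obs();s=optics.snapshot("wrist");pickle.dump((s,o),open("w2.pkl","wb"))
cv2.imwrite("pics/w2.png",cv2.resize(s["color"],(800,600),interpolation=cv2.INTER_CUBIC))
E
```

```text
t: 4.9
tcp_pos: [584.1, -103.0, 131.4]
ee_rot: [0.98, -0.201, -0.001, -0.0]
ft_force: [-0.7, 0.3, 0.1]
grip_width: 0.24
t: 5.4
tcp_pos: [584.3, -103.1, 131.9]
ee_rot: [0.999, -0.033, -0.0, -0.0]
ft_force: [-0.4, -0.2, -0.8]
grip_width: 0.242
now-axes dx 0.5 dy -0.2 dz 116.9 turn -0.2 | after-turn dx 0.5 dy -0.2 dz 116.9 turn -0.2 | tcp [ 584.3 -103.1  131.9] yaw -3.8 J6 -0.16 t 5.4 w 0.242
```

View pics/w2.png

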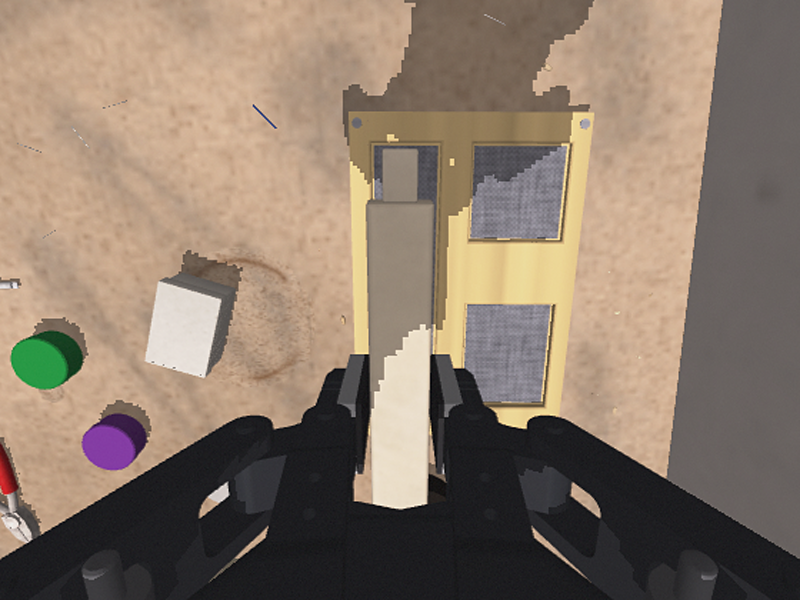

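The key is held level over the tray. At 800x600, the tray's left corners are at (348,112) and (594,112), with the square rim, oblong rim and key recess corners also readable. I'll fit the long tray's pose from these.

```bash
cat >> h.py <<'E'
def fit(s,o,px,loc,z=12,sc=1):
    w=ray(s,np.array(px,float)/sc,z,o)[:,:2];l=np.array(loc,float)
    a,b=l-l.mean(0),w-w.mean(0);th=np.arctan2((a[:,0]*b[:,1]-a[:,1]*b[:,0]).sum(),(a*b).sum())
    R=np.array([[np.cos(th),-np.sin(th)],[np.sin(th),np.cos(th)]]);t=w.mean(0)-R@l.mean(0)
    print("origin",np.round(t,1),"yaw %.2f"%np.degrees(th),"res",np.round(w-l@R.T-t,1).tolist());return R,t
E
python3 - <<'E'
from h import *
s,o=pickle.load(open("w2.pkl","rb"))
px=[(348,112),(594,112),(470,143),(570,143),(562,242),(467,241),(466,304),(555,304),(546,406),(462,404),(371,142),(441,142)]
loc=[(-68,102),(68,102),(2,86),(58,86),(58,30),(2,30),(2,-9),(58,-9),(58,-81),(2,-81),(-56,86),(-16,86)]
R,t=fit(s,o,px,loc,12,800/560)
for n,p in(("key",(-36,0)),("sq",(30,58)),("ob",(30,-45))):print(n,np.round(R@p+t,1))
# key ends in world: z of key top approx tcp-8.2+14
w=ray(s,np.array([(400,150),(401,202),(400,508)])/(800/560),o["tcp_pos"][2]-8.2+14,o);print(w)
x,y=R@(-36,0)+t;plan(x,y,16.2,np.degrees(np.arctan2(R[1,0],R[0,0])))
E
```

```text
origin [ 622.5 -104.6] yaw -3.75 res [[0.5, -0.3], [0.6, -0.5], [-1.3, -0.5], [-1.0, -0.6], [0.1, -0.6], [-0.7, 0.1], [0.2, -0.2], [-0.4, -0.3], [0.5, 0.7], [0.5, 2.3], [0.9, -0.0], [0.3, -0.0]]
key [ 586.6 -102.2]
sq [656.2 -48.7]
ob [ 649.5 -151.4]
[[ 588.70346691  -26.62017356  137.66797986]
 [ 588.01035764  -41.62029415  137.66797986]
 [ 580.26274392 -153.44820023  137.66797986]]
now-axes dx 2.1 dy -1.0 dz 115.8 turn -0.1 | after-turn dx 2.1 dy -1.0 dz 115.8 turn -0.1 | tcp [ 584.4 -103.1  132. ] yaw -3.8 J6 -0.17 t 5.5 w 0.240
```

```bash
python3 -m pendant '[[255,0.0021,-0.001,0.05,0],[255,0,0,0.045,0],[255,0,0,0.012,0],[255,0,0,0.008,0],[255,0,0,0,0],[255,0,0,0,0]]'
python3 - <<'E'
from h import *
plan(586.6,-102.2,15.4,-3.75)
E
```

```text
t: 6.2
tcp_pos: [587.8, -102.5, 19.4]
ee_rot: [0.999, -0.032, 0.002, 0.0]
ft_force: [1.5, 0.6, -0.9]
grip_width: 0.246
now-axes dx -1.2 dy -0.3 dz 4.0 turn 0.1 | after-turn dx -1.2 dy -0.3 dz 4.0 turn 0.1 | tcp [ 587.8 -102.5   19.4] yaw -3.7 J6 -0.17 t 6.2 w 0.246
```

```bash
python3 -m pendant '[[255,-0.001,0,0.003,0],[255,0,0,0.001,0],[255,0,0,0,0],[255,0,0,0,0]]'; python3 -m pendant '[[0,0,0,0,0],[0,0,0,0,0],[0,0,0,0,0],[0,0,0,0,0],[0,0,0,-0.05,0],[0,0,0,-0.06,0],[0,0,0,-0.06,0],[0,0,0,0,0]]'
python3 - <<'E'
from h import *
from station import telemetry,optics
o=telemetry.get_obs();s=optics.snapshot("wrist");pickle.dump((s,o),open("w3.pkl","wb"))
cv2.imwrite("pics/w3.png",cv2.resize(s["color"],(800,600),interpolation=cv2.INTER_CUBIC))
plan(453.6,-113,120,-21.6)
E
```

```text
t: 6.7
tcp_pos: [586.4, -102.4, 15.3]
ee_rot: [0.999, -0.032, 0.001, 0.0]
ft_force: [-2.0, 0.4, 5.0]
grip_width: 0.247
t: 7.7
tcp_pos: [588.1, -102.7, 190.9]
ee_rot: [0.999, -0.032, 0.006, 0.001]
ft_force: [-0.5, 0.2, 0.1]
grip_width: 0.999
now-axes dx -132.4 dy 19.0 dz 67.0 turn 18.0 | after-turn dx -120.1 dy 58.9 dz 67.0 turn 18.0 | tcp [ 587.  -102.5  187. ] yaw -3.6 J6 -0.17 t 7.8 w 0.996
```

View pics/w3.png

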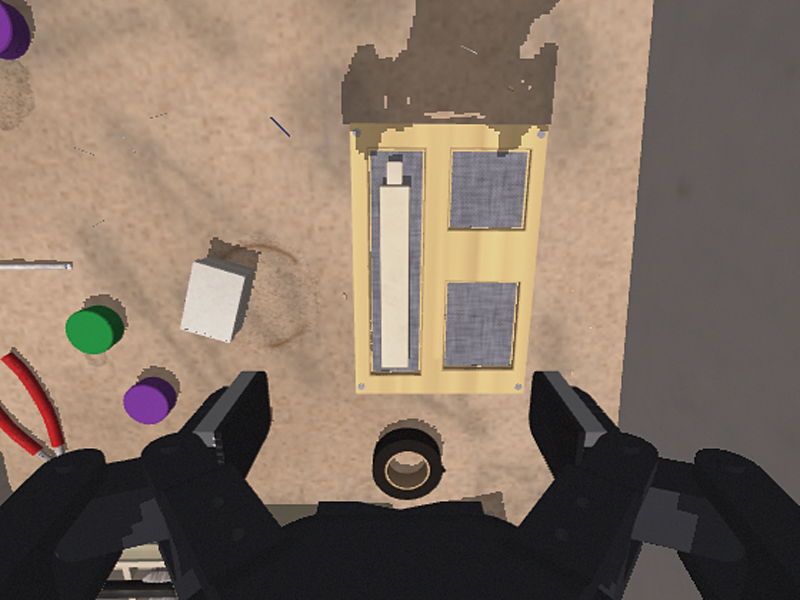

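The white key lies well inside its recess. Box top corners here: (203,261), (250,276), (229,341), (181,327).

Run:
```python
from h import *
s,o=pickle.load(open("w3.pkl","rb"))
w=ray(s,np.array([(203,261),(250,276),(229,341),(181,327)])/(800/560),28,o)[:,:2];c=w.mean(0)
l=w[0]+w[1]-w[2]-w[3];a=np.degrees(np.arctan2(l[1],l[0]))-90
k=w[1]+w[2]-w[0]-w[3];b=np.degrees(np.arctan2(k[1],k[0]))
print(c,a,b,np.linalg.norm(l)/2,np.linalg.norm(k)/2)
t=ray(s,np.array([(407,463)])/(800/560),19,o);print("tape",t)
plan(c[0],c[1],8,a)
```

```text
[ 455.7582584  -113.71671855] -26.854752763945875 -22.160755655634865 53.42110681856955 34.60424312913743
tape [[ 585.23967162 -265.27587911   19.        ]]
now-axes dx -130.2 dy 19.6 dz 179.0 turn 23.2 | after-turn dx -112.0 dy 69.3 dz 179.0 turn 23.2 | tcp [ 587.  -102.5  187. ] yaw -3.6 J6 -0.17 t 7.8 w 0.996
```

```bash
python3 -m pendant '[[0,0,0,0,9.2],[0,0,0,0,9.2],[0,-0.0395,0.0199,0.02,0],[0,-0.0395,0.0199,0.02,0],[0,-0.0396,0.0199,0.02,0],[0,0,0,0.04,0],[0,0,0,0.04,0],[0,0,0,0,0]]'
python3 - <<'E'
from h import *
plan(454.6,-113.4,8,-22)
E
```

```text
t: 8.75
tcp_pos: [449.8, -111.9, 38.3]
ee_rot: [0.982, -0.191, -0.005, -0.001]
ft_force: [-0.1, -0.1, 0.9]
grip_width: 1.0
now-axes dx 5.0 dy -0.4 dz 30.3 turn -0.1 | after-turn dx 5.0 dy -0.4 dz 30.3 turn -0.1 | tcp [ 449.8 -111.9   38.3] yaw -22.1 J6 0.07 t 8.8 w 1.000
```

```bash
python3 -m pendant '[[0,0.002,0,0.02,0],[0,0,0,0.01,0],[0,0,0,0,0],[0,0,0,0,0]]'
python3 - <<'E'
from h import *
plan(454.6,-113.4,8,-22)
E
```

```text
t: 9.25
tcp_pos: [455.6, -113.9, 14.3]
ee_rot: [0.982, -0.191, 0.001, 0.0]
ft_force: [0.0, -0.5, 0.3]
grip_width: 1.0
now-axes dx -1.2 dy -0.1 dz 6.3 turn -0.0 | after-turn dx -1.2 dy -0.1 dz 6.3 turn -0.0 | tcp [ 455.6 -113.9   14.3] yaw -22.0 J6 0.07 t 9.2 w 1.000
```

```bash
python3 -m pendant '[[0,-0.001,0,0.006,0],[0,0,0,0,0],[0,0,0,0,0],[255,0,0,0,0],[255,0,0,0,0],[255,0,0,0,0],[255,0,0,0,0],[255,0,0,0,0],[255,0,0,0,0]]' 50
python3 - <<'E'
from h import *
plan(649.5,-151.4,100,-3.75)
E
```

```text
t: 10.38
tcp_pos: [454.4, -113.5, 7.6]
ee_rot: [0.982, -0.191, 0.0, 0.0]
ft_force: [0.2, 0.6, 2.9]
grip_width: 0.429
now-axes dx 195.0 dy -38.1 dz -92.4 turn -18.3 | after-turn dx 197.1 dy 25.1 dz -92.4 turn -18.3 | tcp [ 454.4 -113.5    7.6] yaw -22.1 J6 0.07 t 10.4 w 0.429
```

```bash
python3 -m pendant '[[255,0,0,-0.03,0],[255,0,0,-0.032,0],[255,0.0488,-0.0095,0,0],[255,0.0488,-0.0095,0,0],[255,0.0488,-0.0095,0,0],[255,0.0486,-0.0095,0,0],[255,0,0,0,-9.15],[255,0,0,0,-9.15],[255,0,0,0,0],[255,0,0,0,0],[255,0,0,0,0]]'
python3 - <<'E'
from h import *
from station import telemetry,optics
o=telemetry.get_obs();s=optics.snapshot("wrist");pickle.dump((s,o),open("w4.pkl","wb"))
cv2.imwrite("pics/w4.png",cv2.resize(s["color"],(800,600),interpolation=cv2.INTER_CUBIC))
plan(649.5,-151.4,15,-3.75)
E
```

```text
t: 11.75
tcp_pos: [649.1, -151.3, 69.4]
ee_rot: [0.999, -0.034, 0.0, -0.0]
ft_force: [0.0, 0.0, -0.8]
grip_width: 0.426
now-axes dx 0.4 dy 0.0 dz 54.4 turn -0.1 | after-turn dx 0.4 dy 0.0 dz 54.4 turn -0.1 | tcp [ 649.1 -151.4   69.4] yaw -3.8 J6 -0.21 t 11.8 w 0.430
```

View pics/w4.png

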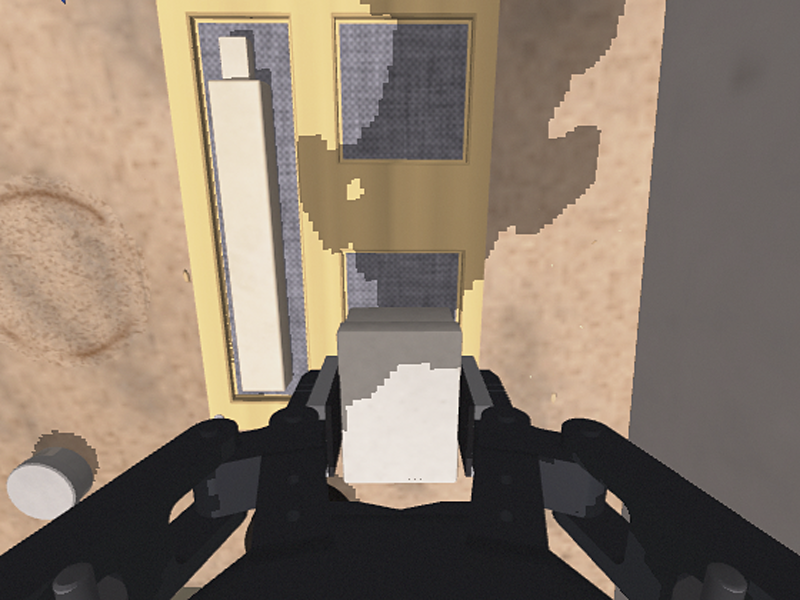

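```bash
python3 - <<'E'
from h import *
s,o=pickle.load(open("w4.pkl","rb"))
w=ray(s,np.array([(338,325),(461,323),(457,482),(343,482)])/(800/560),o["tcp_pos"][2]-7.6+28,o)[:,:2];print(w,w.mean(0),"want 649.5 -151.4")
print("tin",ray(s,np.array([(41,491)])/(800/560),18,o))
E
python3 -m pendant '[[255,0.0004,0,0.03,0],[255,0,0,0.014,0],[255,0,0,0.007,0],[255,0,0,0,0],[255,0,0,0,0],[255,0,0,0.003,0],[255,0,0,0,0],[255,0,0,0,0]]'
```

```text
[[ 631.95396269 -123.07477732]
 [ 668.06895037 -124.87388899]
 [ 665.18317233 -179.91220016]
 [ 627.85632916 -177.41975423]] [ 648.26560364 -151.32015518] want 649.5 -151.4
tin [[ 454.54584107 -228.658684     18.        ]]
t: 12.8
tcp_pos: [649.6, -151.4, 15.4]
ee_rot: [0.999, -0.033, 0.0, 0.0]
ft_force: [0.5, -0.8, -1.0]
grip_width: 0.43
```

```bash
python3 -m pendant '[[255,0,0,0.001,0],[255,0,0,0,0],[95,0,0,0,0],[95,0,0,0,0],[95,0,0,0,0],[95,0,0,-0.04,0],[95,0,0,-0.055,0],[0,0,0,-0.05,0],[0,0,0,0,0],[0,0,0,0,0]]'
python3 - <<'E'
from h import *
plan(454.7,-227.6,100,-3.75)
E
```

```text
t: 14.05
tcp_pos: [649.5, -151.4, 158.9]
ee_rot: [0.999, -0.033, -0.0, -0.0]
ft_force: [0.1, 0.9, 0.1]
grip_width: 1.002
now-axes dx -189.4 dy 88.8 dz 58.9 turn 0.0 | after-turn dx -189.4 dy 88.8 dz 58.9 turn 0.0 | tcp [ 649.5 -151.4  158.9] yaw -3.7 J6 -0.21 t 14.1 w 1.002
```

```bash
python3 -m pendant '[[0,-0.0474,0.0222,0,0],[0,-0.0474,0.0222,0,0],[0,-0.0473,0.0222,0.02,0],[0,-0.0473,0.0222,0.03,0],[0,0,0,0.03,0],[0,0,0,0.04,0],[0,0,0,0.02,0],[0,0,0,0,0],[0,0,0,0,0],[0,0,0,0,0]]'
python3 - <<'E'
from h import *
plan(454.7,-227.6,7.5,-3.75)
E
```

```text
t: 15.3
tcp_pos: [455.5, -227.9, 20.5]
ee_rot: [0.999, -0.033, 0.001, 0.0]
ft_force: [0.4, 0.4, 0.4]
grip_width: 1.001
now-axes dx -0.8 dy -0.3 dz 13.0 turn 0.0 | after-turn dx -0.8 dy -0.3 dz 13.0 turn 0.0 | tcp [ 455.5 -227.9   20.5] yaw -3.7 J6 -0.47 t 15.3 w 1.001
```

```bash
python3 -m pendant '[[0,-0.0005,0,0.013,0],[0,0,0,0,0],[0,0,0,0,0],[255,0,0,0,0],[255,0,0,0,0],[255,0,0,0,0],[255,0,0,0,0],[255,0,0,0,0],[255,0,0,0,0]]' 40
python3 -m pendant '[[255,0,0,-0.03,0],[255,0,0,-0.05,0],[255,0,0,0,0],[255,0,0,0,0]]'
python3 - <<'E'
from h import *
from station import telemetry,optics
plan(656.2,-48.7,100,-3.75)
o=telemetry.get_obs();s=optics.snapshot("wrist");pickle.dump((s,o),open("w5.pkl","wb"))
cv2.imwrite("pics/w5.png",cv2.resize(s["color"],(800,600),interpolation=cv2.INTER_CUBIC))
E
```

```text
t: 16.42
tcp_pos: [454.6, -227.8, 6.8]
ee_rot: [0.999, -0.033, 0.0, 0.0]
ft_force: [-0.5, 0.2, 4.5]
grip_width: 0.395
t: 16.92
tcp_pos: [453.9, -227.4, 85.4]
ee_rot: [0.999, -0.033, -0.001, -0.0]
ft_force: [-0.5, 0.0, -0.9]
grip_width: 0.392
now-axes dx 190.2 dy -191.5 dz -14.6 turn 0.0 | after-turn dx 190.1 dy -191.5 dz -14.6 turn 0.0 | tcp [ 453.9 -227.4   85.4] yaw -3.7 J6 -0.47 t 16.9 w 0.392
```

View pics/w5.png

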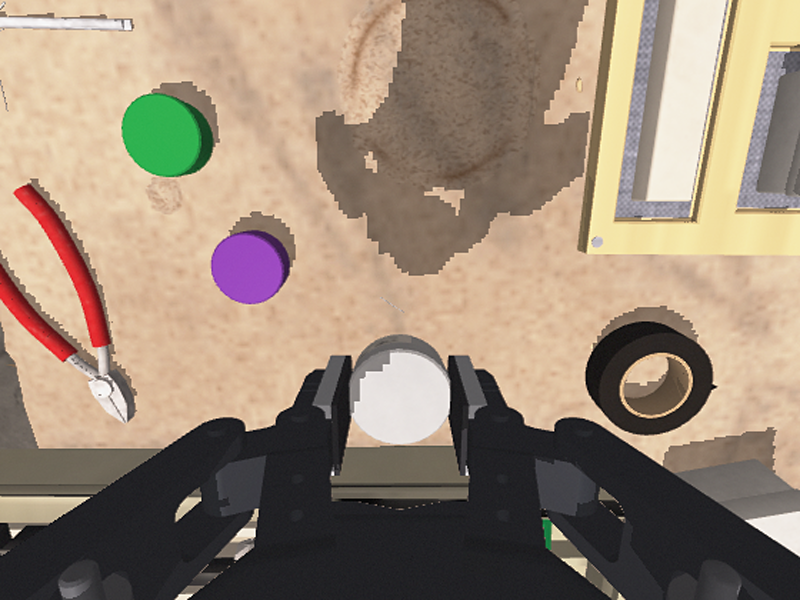

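The tin is held level, and the tape and box haven't moved.

```bash
python3 -m pendant '[[255,0.038,-0.0383,0,0],[255,0.038,-0.0383,0,0],[255,0.038,-0.0383,0,0],[255,0.038,-0.0383,0,0],[255,0.0382,-0.0383,0,0],[255,0,0,0,0],[255,0,0,0.03,0],[255,0,0,0.026,0],[255,0,0,0.01,0],[255,0,0,0,0],[255,0,0,0,0],[255,0,0,0,0]]'
python3 - <<'E'
from h import *
plan(656.2,-48.7,14.3,-3.75)
E
```

```text
t: 18.48
tcp_pos: [657.4, -49.1, 21.9]
ee_rot: [0.999, -0.033, 0.001, 0.0]
ft_force: [0.2, 0.4, -0.9]
grip_width: 0.389
now-axes dx -1.2 dy -0.4 dz 7.6 turn -0.0 | after-turn dx -1.2 dy -0.4 dz 7.6 turn -0.0 | tcp [657.4 -49.1  21.9] yaw -3.8 J6 -0.06 t 18.5 w 0.389
```

```bash
python3 -m pendant '[[255,-0.0005,0,0.006,0],[255,0,0,0.002,0],[255,0,0,0,0],[255,0,0,0,0]]'
python3 -m pendant '[[95,0,0,0,0],[95,0,0,0,0],[95,0,0,0,0],[95,0,0,-0.05,0],[95,0,0,-0.06,0],[0,0,0,-0.06,0],[0,0,0,-0.03,0],[0,0,0,0,0],[0,0,0,0,0]]'
python3 - <<'E'
from h import *
from station import telemetry,optics
plan(432.8,208.1,200,87.7)
o=telemetry.get_obs();s=optics.snapshot("wrist");pickle.dump((s,o),open("w6.pkl","wb"))
cv2.imwrite("pics/w6.png",cv2.resize(s["color"],(800,600),interpolation=cv2.INTER_CUBIC))
E
```

```text
t: 18.98
tcp_pos: [656.5, -49.0, 13.8]
ee_rot: [0.999, -0.033, 0.001, 0.0]
ft_force: [-2.2, -0.1, 6.6]
grip_width: 0.392
t: 20.1
tcp_pos: [655.7, -48.9, 210.3]
ee_rot: [0.999, -0.033, -0.001, -0.0]
ft_force: [-0.3, 0.2, -0.3]
grip_width: 1.001
now-axes dx -239.3 dy -241.8 dz 10.3 turn 88.5 | after-turn dx -247.8 dy 233.1 dz 10.3 turn 88.5 | tcp [655.7 -48.9 210.3] yaw -3.8 J6 -0.06 t 20.1 w 1.001
```

View pics/w6.png

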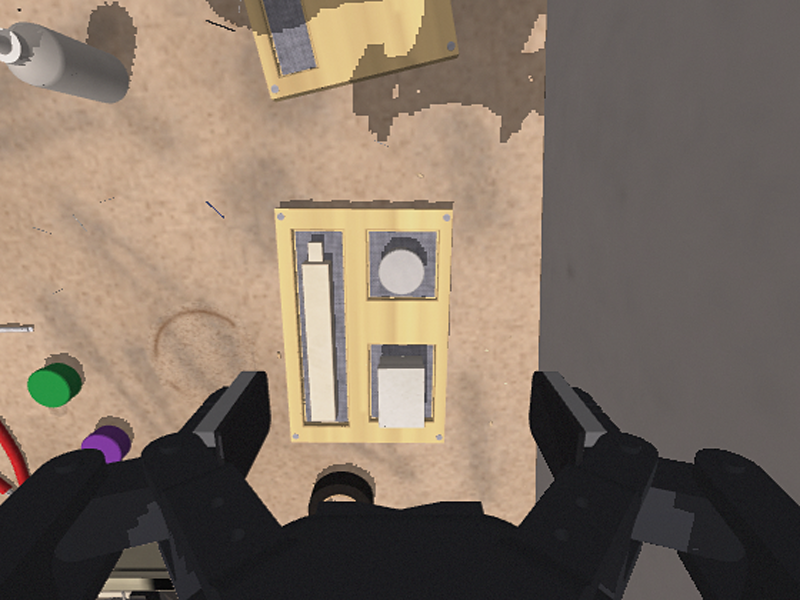

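All three parts sit in the long tray (tin lid at (401,271), box top centre (402,398)). Next is the black key.

```bash
python3 -m pendant '[[0,-0.0399,-0.0403,0,0],[0,-0.0399,-0.0403,0,0],[0,-0.0399,-0.0403,0,0],[0,-0.0399,-0.0403,0,0],[0,-0.0399,-0.0403,0,0],[0,-0.0399,-0.0403,0,0],[0,0,0,0,9.8],[0,0,0,0,9.8],[0,0,0,0,9.8],[0,0,0,0,9.8],[0,0,0,0,9.8],[0,0,0,0,9.8]]'
python3 -m pendant '[[0,0,0,0,9.8],[0,0,0,0,9.8],[0,0,0,0,9.8],[0,0,0,0,0],[0,0,0,0,0],[0,0,0,0,0]]'
python3 - <<'E'
from h import *
from station import telemetry,optics
plan(432.8,208.1,200,87.7)
s,o=pickle.load(open("w6.pkl","rb"))
R=np.array([[.9979,.0654],[-.0654,.9979]]);t=[622.5,-104.6]
for p,z in(((401,271),25),((401.5,398),35)): print((ray(s,np.array(p)/(800/560),z,o)[0,:2]-t)@R)
o=telemetry.get_obs();s=optics.snapshot("wrist");pickle.dump((s,o),open("w7.pkl","wb"))
cv2.imwrite("pics/w7.png",cv2.resize(s["color"],(800,600),interpolation=cv2.INTER_CUBIC))
E
```

```text
t: 21.65
tcp_pos: [432.4, 207.8, 209.8]
ee_rot: [0.853, -0.522, -0.001, 0.002]
ft_force: [-0.6, -0.2, 0.3]
grip_width: 1.0
t: 22.4
tcp_pos: [432.9, 208.0, 211.8]
ee_rot: [-0.696, 0.718, 0.0, -0.0]
ft_force: [-0.4, 0.2, -0.2]
grip_width: 0.997
now-axes dx -0.1 dy 0.1 dz 11.8 turn 0.5 | after-turn dx -0.1 dy 0.1 dz 11.8 turn 0.5 | tcp [432.9 208.  211.8] yaw -91.8 J6 1.98 t 22.4 w 0.997
[29.36362412 56.37570445]
[ 29.87222555 -45.65925205]
```

View pics/w7.png

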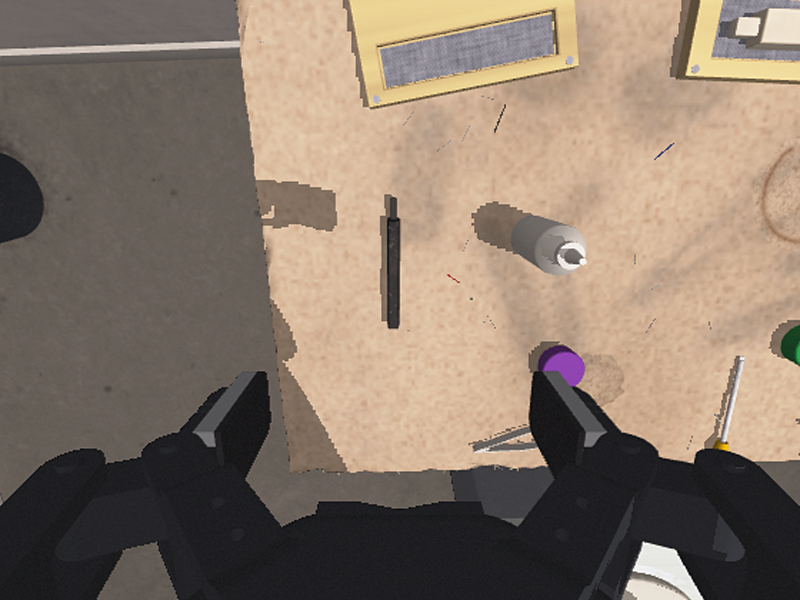

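Black key: stub tip (393,198), butt (394,328). The short tray's near corners are at (371,109) and (580,66), and its key recess corners are at (377,47), (555,9), (558,54), (384,90).

Run:
```python
from h import *
s,o=pickle.load(open("w7.pkl","rb"));k=800/560
w=ray(s,np.array([(393,198),(393.5,328)])/k,16,o)[:,:2];d=w[0]-w[1];c=w.mean(0);a=np.degrees(np.arctan2(d[1],d[0]))
print(w,c,np.linalg.norm(d),a)
R,t=fit(s,o,[(371,109),(580,66),(377,47),(555,9),(558,54),(384,90)],[(-68,75),(-68,-75),(-30,62),(-30,-62),(-58,-62),(-58,62)],12,k)
print("key",R@(-44,0)+t,"sq",R@(36,30)+t)
plan(c[0],c[1],8,a+90)
```

```text
[[483.75357034 211.27031939]
 [380.21910956 214.59939244]] [431.98633995 212.93485591] 103.58796887761667 -1.8416683587545293
origin [625.5 162.2] yaw 8.93 res [[-0.1, -0.8], [-0.2, -0.8], [0.1, -0.0], [-0.0, 0.3], [0.0, 0.8], [0.2, 0.6]]
key [582.02604991 155.3822008 ] sq [656.40011454 197.4357204 ]
now-axes dx -4.9 dy 1.1 dz 204.0 turn -0.0 | after-turn dx -4.9 dy 1.1 dz 204.0 turn -0.0 | tcp [433. 208. 212.] yaw -91.9 J6 1.98 t 22.4 w 0.999
```

```bash
python3 -m pendant '[[0,-0.0049,0.001,0.05,0],[0,0,0,0.05,0],[0,0,0,0.05,0],[0,0,0,0.04,0],[0,0,0,0.01,0],[0,0,0,0,0],[0,0,0,0,0],[0,0,0,0,0]]'
python3 - <<'E'
from h import *
plan(432,212.9,7.3,88.1)
E
```

```text
t: 23.45
tcp_pos: [433.4, 213.4, 14.2]
ee_rot: [-0.695, 0.719, -0.001, 0.002]
ft_force: [0.4, 1.4, 0.2]
grip_width: 0.997
now-axes dx 0.6 dy 1.4 dz 6.9 turn -0.0 | after-turn dx 0.6 dy 1.4 dz 6.9 turn -0.0 | tcp [433.4 213.4  14.2] yaw -91.9 J6 1.99 t 23.4 w 0.997
```

```bash
python3 -m pendant '[[0,0.0003,0.0005,0.0065,0],[0,0,0,0,0],[0,0,0,0,0],[255,0,0,0,0],[255,0,0,0,0],[255,0,0,0,0],[255,0,0,0,0],[255,0,0,0,0],[255,0,0,0,0],[255,0,0,0,0]]' 40
python3 -m pendant '[[255,0,0,-0.03,0],[255,0,0,-0.045,0],[255,0,0,-0.045,0],[255,0,0,0,0],[255,0,0,0,0],[255,0,0,0,0]]'
python3 - <<'E'
from h import *
plan(582.0,155.4,127,8.9)
E
```

```text
t: 24.7
tcp_pos: [431.8, 212.7, 5.9]
ee_rot: [-0.695, 0.719, -0.0, 0.0]
ft_force: [0.7, 0.6, 1.9]
grip_width: 0.105
t: 25.45
tcp_pos: [430.8, 212.3, 123.7]
ee_rot: [-0.695, 0.719, 0.001, -0.002]
ft_force: [0.8, 0.1, -1.9]
grip_width: 0.108
now-axes dx 51.8 dy -153.0 dz -3.3 turn 79.2 | after-turn dx -140.6 dy -79.6 dz -3.3 turn 79.2 | tcp [430.8 212.3 123.7] yaw -91.9 J6 1.99 t 25.4 w 0.108
```

```bash
python3 -m pendant '[[255,0.0173,-0.051,0,0],[255,0.0173,-0.051,0,0],[255,0.0173,-0.051,0,0],[255,0,0,0,-9.16],[255,0,0,0,-9.16],[255,0,0,0,-9.16],[255,0,0,0,-9.16],[255,0,0,0,-9.16],[255,0,0,0,-9.16],[255,0,0,0,-9.16],[255,0,0,0,-9.16],[255,0,0,0,-9.16]]'
python3 -m pendant '[[255,0,0,0,-9.16],[255,0,0,0,-9.16],[255,0,0,0,0],[255,0,0,0,0],[255,0,0,0,0]]'
python3 - <<'E'
from h import *
from station import telemetry,optics
plan(582.0,155.4,13.4,8.9)
o=telemetry.get_obs();s=optics.snapshot("wrist");pickle.dump((s,o),open("w8.pkl","wb"))
cv2.imwrite("pics/w8.png",cv2.resize(s["color"],(800,600),interpolation=cv2.INTER_CUBIC))
E
```

```text
t: 26.95
tcp_pos: [582.1, 155.4, 123.7]
ee_rot: [0.997, -0.08, -0.002, 0.0]
ft_force: [-0.3, -0.6, -0.4]
grip_width: 0.106
t: 27.58
tcp_pos: [582.7, 155.6, 125.4]
ee_rot: [0.997, 0.076, -0.0, 0.0]
ft_force: [0.6, -0.2, 0.5]
grip_width: 0.11
now-axes dx -0.7 dy 0.1 dz 112.0 turn -0.2 | after-turn dx -0.7 dy 0.1 dz 112.0 turn -0.2 | tcp [582.7 155.6 125.4] yaw 8.7 J6 0.05 t 27.6 w 0.110
```

View pics/w8.png

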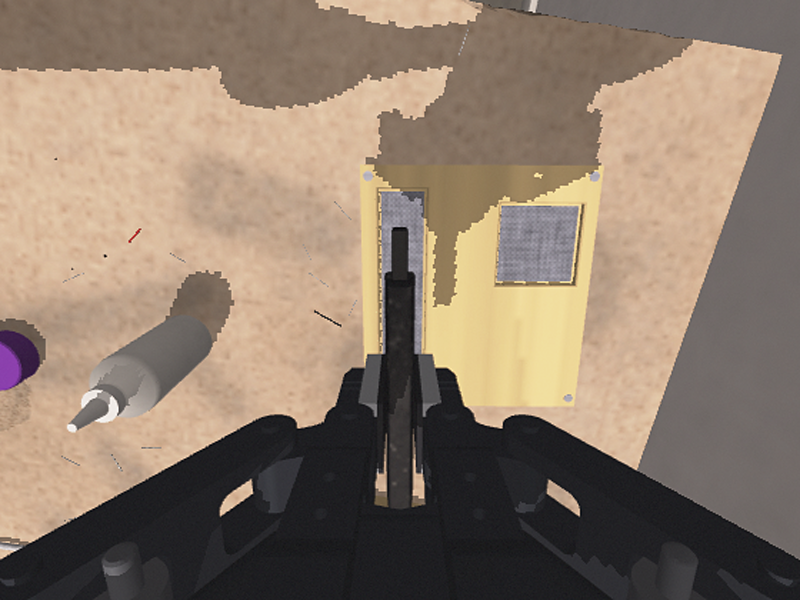

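The key is held level. Tray corners are at (361,165), (603,165) and (575,406); the square rim is at (497,203), (583,203), (577,287), (494,286). I'll refit the tray pose.

Run:
```python
from h import *
s,o=pickle.load(open("w8.pkl","rb"));k=800/560
R,t=fit(s,o,[(361,165),(603,165),(575,406),(497,203),(583,203),(577,287),(494,286),(376,188),(428,188)],[(-68,75),(68,75),(68,-75),(12,54),(60,54),(60,6),(12,6),(-58,62),(-30,62)],12,k)
x,y=R@(-44,0)+t;print("key",x,y,"sq",R@(36,30)+t)
print("key tip,shoulder",ray(s,np.array([(400,229),(400,274)])/k,o["tcp_pos"][2]+10,o))
plan(x,y,13.4,np.degrees(np.arctan2(R[1,0],R[0,0])))
```

```text
origin [626.7 162.1] yaw 8.73 res [[1.2, 0.2], [-0.1, -0.0], [0.8, 0.1], [-1.8, -0.0], [-0.8, 0.1], [1.4, -0.9], [-0.6, -0.6], [-0.7, 0.5], [0.6, 0.7]]
key 583.2477905079373 155.38884324170013 sq [657.77053299 197.17832581]
key tip,shoulder [[573.82560847 208.95937717 135.39884618]
 [575.92618754 195.30216277 135.39884618]]
now-axes dx 0.4 dy 0.3 dz 112.1 turn 0.0 | after-turn dx 0.4 dy 0.3 dz 112.1 turn 0.0 | tcp [582.8 155.6 125.5] yaw 8.7 J6 0.05 t 27.6 w 0.103
```

```bash
python3 -m pendant '[[255,0,0,0.05,0],[255,0,0,0.04,0],[255,0,0,0.015,0],[255,0,0,0,0],[255,0,0,0,0],[255,0,0,0,0],[255,0,0,0,0]]'
python3 - <<'E'
from h import *
plan(583.1,155.4,13.4,8.8)
E
```

```text
t: 28.5
tcp_pos: [583.5, 155.8, 22.1]
ee_rot: [0.997, 0.077, 0.001, -0.0]
ft_force: [0.3, -0.1, -0.2]
grip_width: 0.107
now-axes dx -0.5 dy 0.3 dz 8.7 turn 0.0 | after-turn dx -0.5 dy 0.3 dz 8.7 turn 0.0 | tcp [583.5 155.8  22.1] yaw 8.8 J6 0.05 t 28.5 w 0.107
```

```bash
python3 -m pendant '[[255,-0.0005,0,0.006,0],[255,0,0,0.003,0],[255,0,0,0,0],[255,0,0,0,0],[255,0,0,0,0]]'
python3 -m pendant '[[0,0,0,0,0],[0,0,0,0,0],[0,0,0,0,0],[0,0,0,0,0],[0,0,0,-0.05,0],[0,0,0,-0.06,0],[0,0,0,-0.06,0],[0,0,0,-0.03,0],[0,0,0,0,0],[0,0,0,0,0],[0,0,0,0,0]]'
python3 - <<'E'
from h import *
from station import telemetry,optics
plan(450.2,101.3,200,8.8)
o=telemetry.get_obs();s=optics.snapshot("wrist");pickle.dump((s,o),open("w9.pkl","wb"))
cv2.imwrite("pics/w9.png",cv2.resize(s["color"],(800,600),interpolation=cv2.INTER_CUBIC))
P=cloud(s,o);m=(P[...,2]>15)&(P[...,2]<72)&(np.hypot(P[...,0]-450,P[...,1]-101)<40);q=P[m];print(len(q),q.min(0),q.max(0))
E
```

```text
t: 29.12
tcp_pos: [582.4, 155.6, 13.0]
ee_rot: [0.997, 0.077, 0.0, -0.0]
ft_force: [-3.5, -1.8, 6.7]
grip_width: 0.104
t: 30.5
tcp_pos: [581.6, 155.4, 209.1]
ee_rot: [0.997, 0.077, -0.002, 0.0]
ft_force: [-0.0, -0.2, -1.3]
grip_width: 1.003
now-axes dx -138.2 dy 33.3 dz 9.1 turn 0.0 | after-turn dx -138.2 dy 33.3 dz 9.1 turn 0.0 | tcp [581.6 155.4 209.1] yaw 8.8 J6 0.05 t 30.5 w 1.003
1016 [434.11058952  85.50483218  15.1255204 ] [467.11937895 119.3582583   71.98904723]
```

View pics/w9.png

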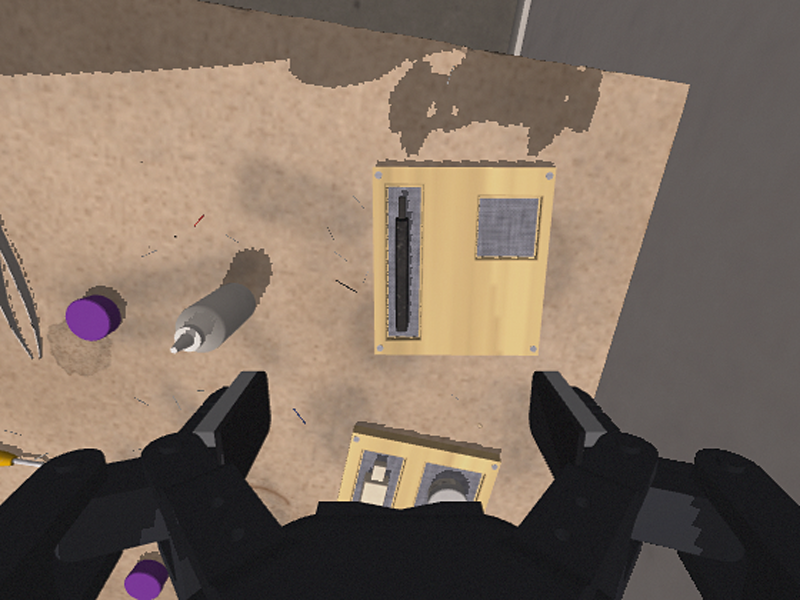

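The black key is down in its recess at (403,262). The bottle is upright, with its centre at about (450.5,102).

```bash
python3 -m pendant '[[0,-0.046,0.0108,0,0],[0,-0.046,0.0108,0,0],[0,-0.046,0.0108,0,0],[0,0,0,0.03,0],[0,0,0,0.03,0],[0,0,0,0,0],[0,0,0,0,0],[0,0,0,0,0],[0,0,0,0,0]]'
python3 - <<'E'
from h import *
plan(450.6,102,28,8.8)
E
```

```text
t: 31.68
tcp_pos: [451.5, 102.5, 152.8]
ee_rot: [0.997, 0.077, 0.001, -0.0]
ft_force: [-0.1, -0.3, 0.0]
grip_width: 1.0
now-axes dx -0.9 dy 0.3 dz 124.8 turn 0.0 | after-turn dx -0.9 dy 0.3 dz 124.8 turn 0.0 | tcp [451.5 102.5 152.8] yaw 8.8 J6 -0.00 t 31.7 w 1.000
```

```bash
python3 -m pendant '[[0,-0.0005,0,0.04,0],[0,0,0,0.04,0],[0,0,0,0.03,0],[0,0,0,0.012,0],[0,0,0,0,0],[0,0,0,0,0],[0,0,0,0,0]]'
python3 -m pendant '[[255,0,0,0,0],[255,0,0,0,0],[255,0,0,0,0],[255,0,0,0,0],[255,0,0,0,0],[255,0,0,0,0],[255,0,0,0,0]]' 40
python3 - <<'E'
from h import *
plan(657,197.2,100,8.8)
E
```

```text
t: 32.55
tcp_pos: [451.4, 102.4, 31.3]
ee_rot: [0.997, 0.077, 0.001, -0.0]
ft_force: [0.5, 0.5, -1.3]
grip_width: 0.998
t: 33.42
tcp_pos: [450.7, 102.3, 30.2]
ee_rot: [0.997, 0.077, 0.0, -0.0]
ft_force: [-0.5, 0.7, 3.5]
grip_width: 0.409
now-axes dx 218.4 dy -62.2 dz -69.8 turn 0.0 | after-turn dx 218.4 dy -62.2 dz -69.8 turn 0.0 | tcp [450.7 102.3  30.2] yaw 8.8 J6 -0.00 t 33.4 w 0.409
```

The opening of about 35 mm means it is gripped corner to corner. I'll release, turn 45° and grip again.

```bash
python3 -m pendant '[[255,0,0,0,0],[255,0,0,0,0],[0,0,0,0,0],[0,0,0,0,0],[0,0,0,0,0],[0,0,0,0,9],[0,0,0,0,9],[0,0,0,0,9],[0,0,0,0,9],[0,0,0,0,9],[0,0,0,0,0],[0,0,0,0,0]]'
python3 -m pendant '[[255,0,0,0,0],[255,0,0,0,0],[255,0,0,0,0],[255,0,0,0,0],[255,0,0,0,0],[255,0,0,0,0],[255,0,0,0,0],[255,0,0,0,0]]' 40
python3 - <<'E'
from h import *
plan(657,197.2,100,8.8)
E
```

```text
t: 34.92
tcp_pos: [450.4, 102.3, 29.7]
ee_rot: [0.951, -0.309, -0.0, 0.0]
ft_force: [0.1, -0.2, -0.1]
grip_width: 0.998
t: 35.92
tcp_pos: [450.5, 102.3, 29.9]
ee_rot: [0.951, -0.311, 0.0, -0.0]
ft_force: [0.9, 0.3, 0.9]
grip_width: 0.304
now-axes dx 110.6 dy -198.5 dz -70.1 turn -45.0 | after-turn dx 218.6 dy -62.2 dz -70.1 turn -45.0 | tcp [450.5 102.3  29.9] yaw -36.2 J6 0.78 t 35.9 w 0.304
```

```bash
python3 -m pendant '[[255,0,0,-0.02,0],[255,0,0,-0.03,0],[255,0.0184,-0.0331,0,0],[255,0.0184,-0.0331,0,0],[255,0.0184,-0.0331,0,0],[255,0.0184,-0.0331,0,0],[255,0.0184,-0.0331,0,0],[255,0.0184,-0.0331,0,0],[255,0,0,0,-9],[255,0,0,0,-9],[255,0,0,0,-9],[255,0,0,0,-9]]'
python3 -m pendant '[[255,0,0,0,-9],[255,0,0,0,0],[255,0,0,0,0],[255,0,0,0,0]]'
python3 - <<'E'
from h import *
from station import telemetry,optics
plan(657,197.2,37.5,8.8)
o=telemetry.get_obs();s=optics.snapshot("wrist");pickle.dump((s,o),open("w10.pkl","wb"))
cv2.imwrite("pics/w10.png",cv2.resize(s["color"],(800,600),interpolation=cv2.INTER_CUBIC))
E
```

```text
t: 37.42
tcp_pos: [656.4, 197.3, 78.7]
ee_rot: [1.0, 0.001, -0.001, 0.0]
ft_force: [-0.8, 0.9, -0.9]
grip_width: 0.305
t: 37.92
tcp_pos: [656.7, 197.4, 79.6]
ee_rot: [0.997, 0.076, -0.0, 0.0]
ft_force: [0.1, -1.0, -0.8]
grip_width: 0.31
now-axes dx 0.2 dy 0.2 dz 42.1 turn -0.1 | after-turn dx 0.2 dy 0.2 dz 42.1 turn -0.1 | tcp [656.7 197.4  79.6] yaw 8.7 J6 0.09 t 37.9 w 0.310
```

View pics/w10.png

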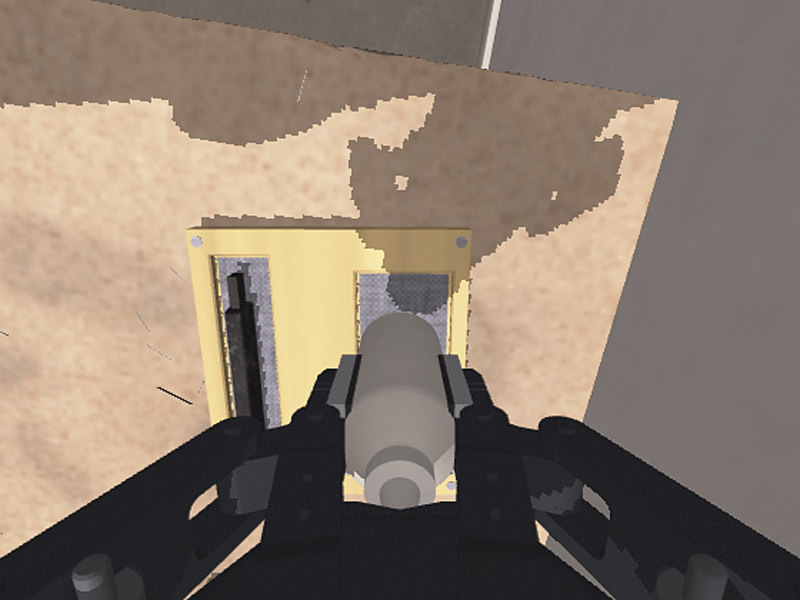

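The bottle is held upright, directly over its recess. Lowering it.

```bash
python3 -m pendant '[[255,0,0,0.015,0],[255,0,0,0.015,0],[255,0,0,0.006,0],[255,0,0,0.002,0],[255,0,0,0,0],[255,0,0,0,0],[255,0,0,0,0],[255,0,0,0,0]]'
python3 - <<'E'
from h import *
plan(657,197.2,37.2,8.8)
E
```

```text
t: 38.98
tcp_pos: [656.9, 197.4, 42.1]
ee_rot: [0.997, 0.077, 0.0, -0.0]
ft_force: [-0.5, -0.2, -1.1]
grip_width: 0.306
now-axes dx 0.0 dy 0.3 dz 4.9 turn 0.0 | after-turn dx 0.0 dy 0.3 dz 4.9 turn 0.0 | tcp [656.9 197.4  42.1] yaw 8.8 J6 0.09 t 39.0 w 0.306
```

```bash
python3 -m pendant '[[255,0,0,0.003,0],[255,0,0,0.0015,0],[255,0,0,0,0],[255,0,0,0,0],[255,0,0,0,0]]'
python3 -m pendant '[[150,0,0,0,0],[110,0,0,0,0],[60,0,0,0,0],[60,0,0,0,0],[60,0,0,0,0],[60,0,0,-0.04,0],[60,0,0,-0.06,0],[60,0,0,-0.06,0],[60,0,0,0,0]]'
python3 -m pendant '[[60,0,0.06,-0.03,0],[60,0,0.06,0,0],[60,-0.06,0,0,0],[60,-0.06,0,0,0],[60,-0.06,0,0,0],[60,0,0,0,0],[60,0,0,0,0]]'
python3 - <<'E'
from h import *
from station import telemetry,optics
from scipy.ndimage import median_filter
o=telemetry.get_obs();s=optics.snapshot("wrist");S=optics.snapshot("top");pickle.dump((s,o,S),open("w11.pkl","wb"))
a=s["color"];b=S["color"][95:300,140:420]
cv2.imwrite("pics/top2.png",cv2.resize(b,None,fx=2.85,fy=2.85,interpolation=cv2.INTER_CUBIC))
cv2.imwrite("pics/w11.png",cv2.resize(a,(800,600),interpolation=cv2.INTER_CUBIC))
print(np.round(o["tcp_pos"],1),o["t"])
E
```

```text
t: 39.6
tcp_pos: [656.8, 197.4, 37.2]
ee_rot: [0.997, 0.077, -0.0, 0.0]
ft_force: [0.4, -0.6, -1.7]
grip_width: 0.306
t: 40.72
tcp_pos: [659.0, 198.0, 206.0]
ee_rot: [0.997, 0.077, 0.007, -0.001]
ft_force: [-0.7, -0.3, -0.1]
grip_width: 0.766
t: 41.6
tcp_pos: [497.0, 55.3, 225.2]
ee_rot: [0.997, 0.077, 0.001, -0.0]
ft_force: [0.3, -0.5, 0.4]
grip_width: 0.764
[497.   55.3 225.2] 41.6
```

View pics/top2.png

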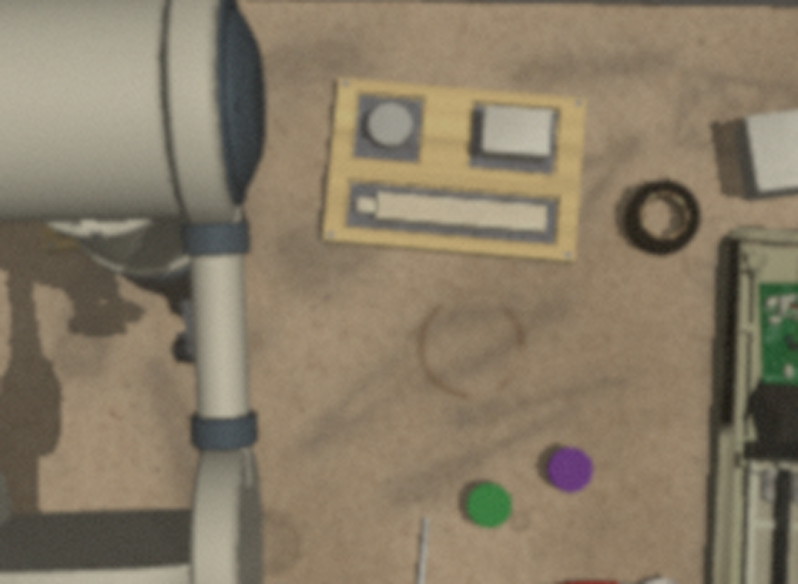

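View pics/w11.png

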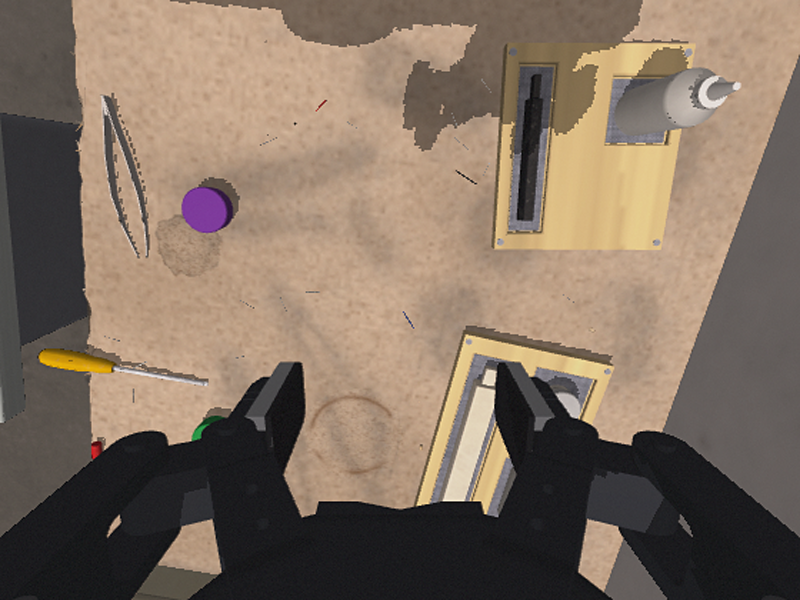

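Everything is in its recess by eye. Last, a numeric check with depth.

Run:
```python
from h import *
s,o,S=pickle.load(open("w11.pkl","rb"));k=800/560
def loc(p,t,yaw):
    a=np.radians(yaw);return np.round((np.atleast_2d(p)[:,:2]-t)@np.array([[np.cos(a),-np.sin(a)],[np.sin(a),np.cos(a)]]),1)
T=([626.4,162.1],8.8);L=([622.5,-104.6],-3.75)
print("nozzle tip",loc(ray(s,np.array([(738,87)])/k,111,o),*T),"collar",loc(ray(s,np.array([(712,92)])/k,95,o),*T))
P=cloud(s,o);q=P.reshape(-1,3);m=(q[:,2]>20)&(q[:,2]<118)&(np.hypot(q[:,0]-657,q[:,1]-197)<35);q=q[m]
print("bottle top z %.1f"%q[:,2].max())
for a,b in((20,40),(40,60),(60,80)):
    l=loc(q[(q[:,2]>a)&(q[:,2]<b)],*T);print(a,b,len(l),l.min(0),l.max(0))
print("black",loc(ray(s,np.array([(537,75),(525,220)])/k,23,o),*T).mean(0), "z",P[int(170/k),int(531/k),2],P[int(205/k),int(527/k),2],P[int(115/k),int(535/k),2])
c=lambda p,z:ray(S,(np.array(p,float)+.5)/2.85-.5+[140,95],z)
print("tin",loc(c([(389,125)],25),*L),"box",loc(c([(515,131)],35),*L),"wkey",loc(c([(357,204),(547,217)],21),*L).mean(0))
PS=cloud(S);zz=lambda x,y:np.round(PS[int(y/2.85)+94:int(y/2.85)+97,int(x/2.85)+139:int(x/2.85)+142,2].mean(),1)
print("tops tin",zz(389,125),"box",zz(515,131),"key",zz(400,207),zz(530,216),"tray",zz(440,100),zz(440,170))
S0=pickle.load(open("top.pkl","rb"))
d=cv2.absdiff(S0["color"],S["color"]).max(2);print("diff tape/box region",(d[145:200,355:420]>30).sum(),(d[125:165,395:440]>30).sum())
```

```text
nozzle tip [[35.9 28.9]] collar [[32.9 29.1]]
bottle top z 113.4
20 40 337 [16.7 12.7] [35.2 45.7]
40 60 397 [16.9 12.6] [36.8 45.6]
60 80 864 [16.7 12.6] [49.8 46. ]
black [-47.15   0.85] z 22.410514267195026 22.286503036848103 22.98104947163216
tin [[26.9 56.1]] box [[ 27.3 -44.9]] wkey [-38.15   0.  ]
tops tin 24.7 box 34.4 key 20.1 21.6 tray 122.4 12.4
diff tape/box region 0 0
```

```bash
python3 -c "
from station import workorder;print(workorder.close_job())"
```

```text
the job is handed in; nothing more can be done
None
```

Both kits are made up and the job is handed in. The clock read 41.6 s of the allowed 112 s at the last check, and 16 pictures were viewed. `close_job()` gives no verdict, so what follows is my own last measurements.

| Thing | Off recess centre, x / y (mm) | Allowed (mm) | Top height, measured / expected (mm) |
|---|---|---|---|
| White key | −2 / 0 | 12 | 20–21.6 / 21 |
| Tin | −3 / −2 | 13 | 24.7 / 25 |
| Small box | −3 / 0 | 12 | 34.4 / 35 |
| Black key | −3 / +1 | 12 | 22.3–23 / 23 |
| Bottle | −3 to 0 / −1 | 14 | 113 / 111 |

- **Seating:** these heights fit each thing being fully down. The bottle's side edges line up at all heights from 20 to 80 mm, so it stands upright. The gripper was well clear of everything.
- **Bystanders:** the top camera's picture of the tape and big box area was unchanged from the start.
- **Regrip:** the first grip on the bottle caught it corner to corner, with the jaws stopping at 35 mm. I released it, turned 45° and gripped again.
- **Disagreements:** the top and wrist cameras differ by about 2–3 mm. One of the two depth readings on the tray top was bad at 122 mm (the other read 12.4), so I ignored it.

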